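# Slide the top blank off the stack into the fixture corner

## Robot

A 6-joint arm with a two-finger parallel gripper is mounted at the origin on the work surface. World frame = base frame: x ahead of the robot, y to its left, z up, the work surface at z = 0. Lengths are in m, angles in rad, forces in N, time in s.
With the tool pointing down it reaches from about 0.4 to 0.825 m from the base axis. Payload 7 kg.
Tool frame: the origin (TCP) lies midway between the tips of the shut fingers; the grasp point (between the pads) lies 19 mm behind it; z points along the fingers, y is the line along which they close (so a half turn about z gives the same grasp; the last joint's range is limited). The gripper opens to 88 mm and grips with 3 to 60 N. Pads are 19 mm wide; open, the fingers measure 130 mm over their backs; the gripper's body (78 mm by 193 mm) begins 47 mm behind the grasp point.
Start: joints at [1.395, 0.359, 0.012, 0, -1.224, -0.288], TCP at [0.302, 0.604, 0.227] pointing down, gripper open.
Joint ranges: [-3.07, 3.07], [-1.43, 2.12], [-1.02, 1.25], [-3.03, 1.67], [-3.05, -0], [-3.03, 3.03]. Speed limits (rad/s): [2.39, 2.39, 3.01, 3.14, 3.14, 3.14].

## Interface

Orientations are given as [roll, pitch, yaw] about the fixed x, y, z axes, in that order (R = Rz(yaw) Ry(pitch) Rx(roll)).
In Python, from station import arm gives the robot as it stands. The module is installed in compiled form; this text tells all that it offers.
- The arm moves only by the tool carry_out, never from a script. Its argument "commands" is a list of rows, each a list of 4 numbers: the shift along the world's x, y, z in units of 50 mm (1.0 is 50 mm), then the turn about the world's z in units of 6 degrees (1.0 is 6 degrees). A call has exactly 10 rows; each row is the pose to reach, as a shift and turn from the pose commanded when the call began; what a row does not reach only later rows make up. A row lasts 1/8 s, in which the tool goes at most 62.5 mm and 10.7 degrees, less where a joint would pass 70% of its speed; a pose out of reach is approached as far as the arm can. A call with a gripper value outside its range is refused whole. "claw" is the closure, from 0 (fully open) to 1 (shut), set as the call begins (left out, the last holds). The fingers move at their own pace and stop on an object; "force" is the grip in N (left out, the last holds). Time passes only in rows, so rows that repeat a pose let the fingers close, or fill a call up. It gives the time, the measured TCP pose, the force, the opening and the grip force at its end, in the units of the state.
- arm.get_state(): the state, without advancing time (a new reading comes with each control period).
- arm.grab_frame(name): name is "scene" or "top"; returns a dict with "pixels" (480x640x3 uint8, red, green, blue), "fx", "fy", "cx", "cy" (pixels), "k1" (the pictures are not rectified: a ray, as slopes to the right and down, at radius r is drawn at 1 + k1 r^2 times it, then the intrinsics apply), "eye" and "orientation" of the camera in the world. Camera axes: x right, y down, z forward; pixel columns grow to the right and rows downward; lengths in m; the calibration is good to about 2 mm. A picture is of the moment at which its call begins. There is no depth.
- arm.job_done(): hands the job in; it is judged then, once.
Trained networks look in a picture, given as the dict that the camera call returned (one of the last four; its "shot" number tells which), for a name from the list of things; names that differ only in an ending like _2 or _b are one class to them, and where a whole thing is asked for, a point or a joint stands for the part that bears it (a point fixed in the world has none). Each returns a list of dicts, best first, with "conf" (0 to 1); they miss things now and then, are a little off and sometimes report something else, mostly with a low value. They report only what shows in the picture. A call takes as long as a camera call. They do not tell look-alikes from the thing itself.
- arm.regions_of(picture, query): "pixels" (480x640 bool, what is visible of it) and "uv" ([column, row] in pixels, amid what is visible of it).
- arm.mark_of(picture, query): "uv" ([column, row] in pixels: a listed point, or the origin of a listed thing).
The state is a dict: "t": time; "q": joint angles; "qd": joint speeds; "joint_efforts": joint torques, N m; "eef_pos": TCP position; "ee_rot": TCP orientation; "force": force on the tool from outside, world axes, zero at the start; "moment": the same for the moment, N m; "width": finger opening in m; "gripper_force": force on a finger pad.
Only numpy, scipy, OpenCV 4.12 (cv2) and the standard library are available. Lean on these libraries where they do the work, as an engineer would, in place of code of your own. Each camera call takes 0.05 s, during which the arm holds its last target. There are 200 camera calls.

## Task

Slide the top aluminium blank sideways off the stack and onto the front strip of the welding fixture plate, keeping it flat and leaving the two blanks underneath where they are. Then push it past the toggle clamp, without the blank or the robot touching the clamp, and home into the corner until it sits flush against both the back fence and the side stop. Leave the other things on the bench alone.

Things in the scene. Friction and masses are not known exactly. Their poses are not given: they have to be found in the camera images.
- blank_top_centre (a point): top blank of the stack: sawn aluminium plate, 100 mm along own x, 140 mm along own y, 12 mm thick, 0.3 to 0.6 kg, too wide to grip over its sides; slides at a few newtons. Point: its centre, 6 mm above its underside. At the start it lies flat, underside 44 mm above the bench: 2 mm higher than the fixture plate's top.
- blank_mid_centre (a point): second blank, same size and axes, right under the top one, out of line with it by at most 4 mm and 0.04 rad. Point: its centre, half-way up. Its top face is 44 mm above the bench.
- blank_low_centre (a point): lowest blank, same size and axes, lying on two fixed timber battens 20 mm high. Point: its centre, half-way up. The stack stands on the bench at the fixture plate's left (+y) edge, facing the front strip, 5 to 60 mm clear of that edge, long sides along the plate's y within 0.22 rad.
- fixture: steel welding fixture plate with a grid of holes, fixed to the bench: 280 mm along own x (away from the robot), 380 mm along own y (to the robot's left). Origin: under its middle, on the bench, z up. Top face 42 mm above the bench. Its front strip, x = -140 to 0 mm, is clear.
- fence_face (a point): middle of the working face of the back fence, a dark steel bar along the fixture plate's y at its far edge, 210 mm long, 20 mm wide, 25 mm high above the plate. The face looks to -x (to the robot); it is at x = 115, y = -80 mm in the plate's frame. Axes of the plate.
- stop_face (a point): middle of the working face of the side stop, a dark steel bar along the fixture plate's x at its right edge, 250 mm long, 20 mm wide, 25 mm high above the plate. The face looks to +y; it is at x = -10, y = -165 mm in the plate's frame. It guards the front strip too. Axes of the plate.
- home (a point): where the blank's centre lies when it is fully home, flat in the corner with a long side on the back fence and a short side on the side stop: x = 65, y = -95 mm in the fixture plate's frame, 48 mm above the bench. Axes of the plate.
- clamp: steel push-pull toggle clamp fixed on the fixture plate, left of the home place, at x = 40 to 65, y = 55 to 75 mm in the plate's frame. It spans own x -25 to 25 mm, y -65 (plunger tip) to 105 mm (end of the black handle), 68 mm high above the plate. Origin: under the middle of its base, on the plate's top face; axes of the plate. Plunger drawn back.
- clamp_tip (a point): rubber tip of the clamp's plunger, 13 mm across, pointing to -y, 11.5 mm above the fixture plate's top face; 15 to 35 mm clear of the blank's left end when the blank is home.
- drill: bystander: orange cordless drill standing upright on its black battery foot, 200 mm tall. Origin at its underside; leave it where it is.
- grinder: bystander: grey hand-held angle grinder lying with its disc upward, about 330 mm long, 85 mm high. Origin at its underside; leave it where it is.
- wirewheel: bystander: round steel wire wheel, 108 mm across, 20 mm thick, with a short shank upward. Origin at its underside; leave it where it is.
- bottle: bystander: clear water bottle, 64 mm across, 200 mm tall. Origin at its underside; leave it where it is.
- tub: bystander: white tub, 90 mm across, 120 mm tall. Origin at its underside; leave it where it is.
- magnet: bystander: arrowhead-shaped welding magnet, about 80 x 50 x 15 mm, lying on the far left corner of the fixture plate, beyond the clamp handle. Origin at its underside; leave it where it is.
Mind the look-alikes: they are no part of the job. What is shaped like the part that bears blank_top_centre but green, pink or red is not meant.

How it is judged:
On the way, in this order (a step that is already met when the one before it is completed fails the run):
1. the top blank lies flat on the front strip of the fixture plate, off the stack, in front of the clamp (y of blank_top_centre in the frame of fixture between -0.11 and 0.115 m and x of blank_top_centre in the frame of fixture between -0.15 and -0.02 m and z of blank_top_centre in the frame of fixture between 0.045 and 0.051 m and angle between blank_top_centre's own z axis and vertical below 0.04 rad), for 0.1 s.
2. the blank is home in the corner (x of blank_top_centre in the frame of home between -0.003 and 0.003 m and y of blank_top_centre in the frame of home between -0.003 and 0.005 m and z of blank_top_centre in the frame of home between -0.003 and 0.003 m and angle between the y axis of blank_top_centre and the y axis of home, either way round below 0.025 rad and angle between blank_top_centre's own z axis and vertical below 0.03 rad and linear speed of blank_top below 0.01 m/s and distance of each of blank_mid_centre, blank_low_centre from where it was at the start of the episode below 0.006 m), for 0.2 s.
At the end, for the whole second after the job is handed in: the top blank lies still and flat in the corner of the fixture plate: within 3 mm of touching the back fence and 5 mm of touching the side stop, square to them within 0.025 rad; the two other blanks are within 6 mm of where they were; nothing else was disturbed (all of step 2).
It fails at once if one of the two lower blanks shifted by more than 6 mm (not (distance of each of blank_mid_centre, blank_low_centre from where it was at the start of the episode below 0.006 m)).
It fails at once if the blank was tipped by more than 0.17 rad (10 degrees) (angle between blank_top_centre's own z axis and vertical above 0.17 rad).
It fails at once if the blank was lifted (15 mm above its height on the stack) instead of slid (height (world z) of blank_top_centre above 0.065 m).
It fails at once if the blank or the robot touched the clamp (contact force between any of blank_top, the fingers, the arm and clamp above 0.5 N).
It fails at once if a bystander was moved by more than 15 mm (distance of any of drill, grinder, wirewheel, bottle, tub, magnet from where it was at the start of the episode above 0.015 m).
It also fails if it takes over 61 s, if anything falls off the work surface, if the arm or the gripper's body presses on something with over 40 N, if the wrist force passes 120 N, or if a joint passes its speed limit or range.

## Working session

There is one attempt and no reset: what is moved stays moved. The work goes in short steps, Python scripts to look and compute and a tool call to move; the robot and the scene stay as the last step left them, time stands still between calls to the robot, and variables do not carry over. Pictures are saved under pics/ and viewed, at most 10 in all, crops included, and the job is handed in when it is done.

Besides the shell and the picture viewer there is one more tool, called after "Emit:" as name(argument=value, ...), one argument or row to a line, values as JSON. carry_out: Moves the arm, as the interface text tells. Its arguments: {"type":"object","properties":{"commands":{"type":"array","items":{"type":"array","items":{"type":"number"}}},"claw":{"type":"number"},"force":{"type":"number"}},"required":["commands"]}

```bash
mkdir -p pics
cat > h.py <<'E'
import numpy as np, cv2
from station import arm
from scipy.spatial.transform import Rotation as R
def rotm(o):
    o=np.array(o,float)
    if o.shape==(3,3): return o
    return (R.from_euler('xyz',o) if o.size==3 else R.from_quat(o)).as_matrix()
def K(p): return np.array([[p['fx'],0,p['cx']],[0,p['fy'],p['cy']],[0,0,1.]])
def ray(p,uv):
    d=cv2.undistortPoints(np.array([[uv]],float),K(p),np.array([p['k1'],0,0,0.]))[0,0]
    return rotm(p['orientation'])@np.array([d[0],d[1],1])
def at(p,uv,z):
    e=np.array(p['eye']);d=ray(p,uv); return e+d*(z-e[2])/d[2]
def proj(p,X):
    c=rotm(p['orientation']).T@(np.array(X,float)-p['eye']);s=c[:2]/c[2];s=s*(1+p['k1']*(s@s))
    return np.array([p['fx']*s[0]+p['cx'],p['fy']*s[1]+p['cy']])
def save(p,n,img=None): cv2.imwrite('pics/'+n,cv2.cvtColor(p['pixels'] if img is None else img,cv2.COLOR_RGB2BGR))
E
python3 - <<'E'
from h import *
st=arm.get_state();print({k:np.round(v,3) for k,v in st.items()})
Z=dict(blank_top_centre=.05,blank_mid_centre=.038,blank_low_centre=.026,fixture=0,fence_face=.0545,stop_face=.0545,home=.048,clamp=.042,clamp_tip=.0535,drill=0,grinder=0,wirewheel=0,bottle=0,tub=0,magnet=.042)
for n in ('scene','top'):
    p=arm.grab_frame(n);save(p,n+'0.png');print(n,p['eye'],p['orientation'],p['fx'],p['k1'])
    for q,z in Z.items():
        for m in arm.mark_of(p,q)[:3]: print(q,np.round(m['uv'],1),round(m['conf'],2),np.round(at(p,m['uv'],z),3))
E
```

```text
{'t': np.float64(0.0), 'q': array([ 1.395,  0.359,  0.011, -0.   , -1.224, -0.288]), 'qd': array([-0.001, -0.   ,  0.   ,  0.   ,  0.002, -0.   ]), 'joint_efforts': array([-2.0000e-03, -5.8272e+01,  2.9305e+01,  6.9970e+00,  7.0000e-03,
       -0.0000e+00]), 'eef_pos': array([0.302, 0.603, 0.226]), 'ee_rot': array([ 3.14 , -0.   , -0.464]), 'force': array([-0.655,  0.128, -0.326]), 'moment': array([-0.029,  0.028, -0.032]), 'gripper_force': np.float64(0.0), 'width': np.float64(0.088)}
scene [ 1.2240009  -0.58296191  0.92131765] [-2.32146073 -0.01641393  0.86747708] 553.2945778157787 -0.13949347714282648
blank_top_centre [179.7 244.7] 0.85 [ 0.318 -0.221  0.05 ]
blank_top_centre [314.1 191.8] 0.73 [0.363 0.147 0.05 ]
blank_top_centre [380.6 200.2] 0.67 [0.495 0.256 0.05 ]
blank_mid_centre [377.4 206.2] 0.69 [0.497 0.244 0.038]
blank_low_centre [378.1 204.3] 0.77 [0.483 0.262 0.026]
fixture [310.5 286.3] 0.57 [ 0.575 -0.04   0.   ]
fence_face [315.7 318.8] 0.97 [ 0.688 -0.121  0.054]
stop_face [243.2 303.3] 0.87 [ 0.562 -0.21   0.054]
home [291.3 307.8] 0.71 [ 0.63  -0.137  0.048]
home
[... 1014 characters left out ...]
 0.577 -0.058  0.   ]
fixture [134.7 218.6] 0.27 [0.579 0.494 0.   ]
fence_face [378.7 166.2] 0.65 [ 0.687 -0.131  0.054]
stop_face [415.2 215.6] 0.7 [ 0.562 -0.215  0.054]
home [387.2 186.6] 0.91 [ 0.637 -0.15   0.048]
clamp [321.8 196.4] 0.81 [0.616 0.01  0.042]
clamp_tip [346.8 194.3] 0.92 [ 0.618 -0.051  0.054]
clamp_tip [420.  212.4] 0.65 [ 0.57  -0.227  0.054]
drill [136.1 215.3] 0.89 [0.588 0.49  0.   ]
grinder [516.6 302.3] 0.78 [ 0.35  -0.469  0.   ]
grinder [349.  215.6] 0.39 [ 0.576 -0.056  0.   ]
wirewheel [176.9 327.4] 0.75 [0.301 0.376 0.   ]
bottle [237.7 142.7] 0.78 [0.774 0.227 0.   ]
tub [495.7 209.3] 0.57 [ 0.586 -0.43   0.   ]
magnet [290.4 172.4] 0.74 [0.679 0.087 0.042]
```

View pics/scene0.png

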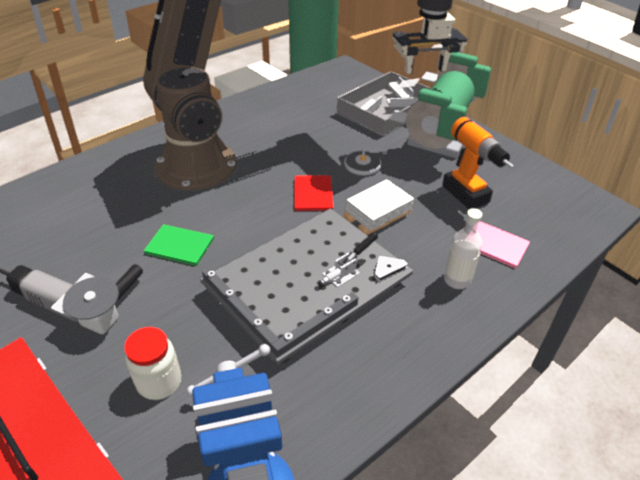

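View pics/top0.png

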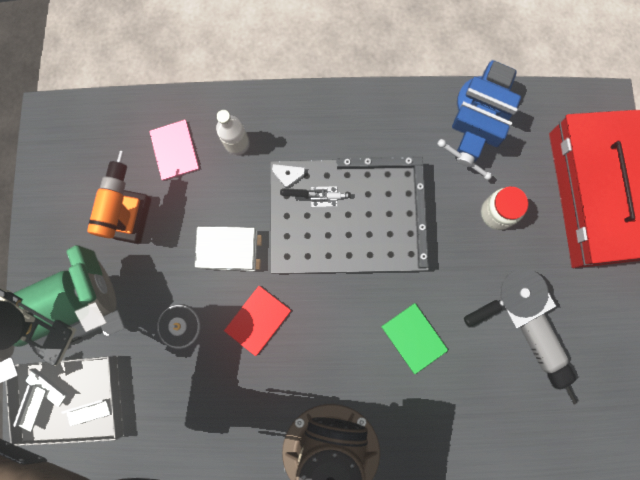

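The pictures show the silver-white blank on the stack at top (226,248) / scene (380,202). What could be mistaken for it, in the top view: red (258,320), green (415,338) and pink (175,150), all excluded by colour. Next I'll check it in a crop and fit the poses.

```bash
cat > fit.py <<'E'
from h import *
from scipy.optimize import least_squares
def quad(p,q='blank_top_centre',z=.056,near=None):
    best=None
    for r in arm.regions_of(p,q):
        m=r['pixels']
        c=p['pixels'][m].astype(float)
        sat=np.mean(c.max(1)-c.min(1))
        if sat>60: continue
        X=at(p,r['uv'],z)
        if near is not None and np.linalg.norm(X[:2]-near)>.08: continue
        best=r;break
    return best
def bright(p,box,thr):
    g=cv2.cvtColor(p['pixels'],cv2.COLOR_RGB2GRAY);m=np.zeros_like(g)
    u0,v0,u1,v1=box;m[v0:v1,u0:u1]=(g[v0:v1,u0:u1]>thr)
    n,l,s,_=cv2.connectedComponentsWithStats(m);i=1+np.argmax(s[1:,4])
    return (l==i)
def topface(p,m,z=.056):
    c=max(cv2.findContours(m.astype(np.uint8),cv2.RETR_EXTERNAL,cv2.CHAIN_APPROX_NONE)[0],key=len)[:,0]
    P=np.array([at(p,u,z)[:2] for u in c],np.float32)
    return P,cv2.minAreaRect(P)
def corners(c,yaw,z):
    a=np.array([[-.05,-.07],[.05,-.07],[.05,.07],[-.05,.07]]);s,co=np.sin(yaw),np.cos(yaw)
    return np.c_[a@np.array([[co,s],[-s,co]])+c,np.full(4,z)]
E
python3 - <<'E'
from fit import *
S=arm.grab_frame('scene');T=arm.grab_frame('top')
for p,n in((T,'top'),(S,'scene')):
    for r in arm.regions_of(p,'blank_top_centre')[:5]:
        m=r['pixels'];P,q=topface(p,m);c=p['pixels'][m].mean(0)
        print(n,np.round(r['uv']),round(r['conf'],2),c.astype(int),m.sum(),np.round(q[0],4),np.round(q[1],4),round(q[2],2))
# plate fit
L=dict(fence_face=(.115,-.08,.0545),stop_face=(-.01,-.165,.0545),home=(.065,-.095,.048),fixture=(0,0,0))
obs=[]
for p in(S,T):
    for k,X in L.items():
        ms=arm.mark_of(p,k)
        if ms: obs.append((p,X,np.array(ms[0]['uv']),k))
def res(v,full=False):
    o=[]
    for p,X,uv,k in obs:
        c,s=np.cos(v[2]),np.sin(v[2])
        o.append(proj(p,[v[0]+c*X[0]-s*X[1],v[1]+s*X[0]+c*X[1],X[2]])-uv)
    return np.array(o) if full else np.ravel(o)
f=least_squares(res,[.575,-.05,0],loss='soft_l1');print('plate',f.x);print(np.round(res(f.x,True),1).tolist())
# plate mask
for r in arm.regions_of(T,'fixture')[:2]:
    m=r['pixels'];P,q=topface(T,m,.042);print('platemask',r['conf'],m.sum(),np.round(q[0],4),np.round(q[1],4),q[2])
a=cv2.resize(T['pixels'][140:290,180:440],None,fx=3,fy=3,interpolation=cv2.INTER_CUBIC);save(T,'cropT.png',a)
E
```

```text
top [226. 246.] 0.93 [249 249 248] 2424 [0.4923 0.2468] [0.141  0.1058] 87.56
top [255. 320.] 0.87 [222  87  84] 2364 [0.3175 0.1684] [0.0999 0.1354] 51.34
top [175. 151.] 0.68 [250 212 231] 1979 [0.7424 0.3802] [0.1396 0.0992] 15.86
top [416. 338.] 0.59 [ 98 220 121] 2337 [ 0.2701 -0.2011] [0.1352 0.0984] 33.57
scene [181. 245.] 0.87 [ 66 212  98] 1827 [ 0.3207 -0.2241] [0.1397 0.1053] 33.71
scene [499. 245.] 0.87 [246 210 232] 1427 [0.7889 0.3483] [0.1331 0.113 ] 16.21
scene [316. 189.] 0.6 [220  45  42] 1291 [0.3661 0.1392] [0.095  0.1465] 51.7
scene [379. 201.] 0.56 [240 239 239] 1598 [0.4984 0.2512] [0.1542 0.1096] 88.5
plate [ 0.57046328 -0.04830358  0.03364601]
[[-1.7, 0.8], [0.0, 1.6], [-0.2, 1.2], [-2.4, 0.6], [-0.7, 1.5], [-1.5, 0.5], [-4.8, -0.8], [-2.4, -0.1]]
platemask 0.93 16267 [ 0.5712 -0.0506] [0.285  0.3813] 0.3023015856742859
```

View pics/cropT.png

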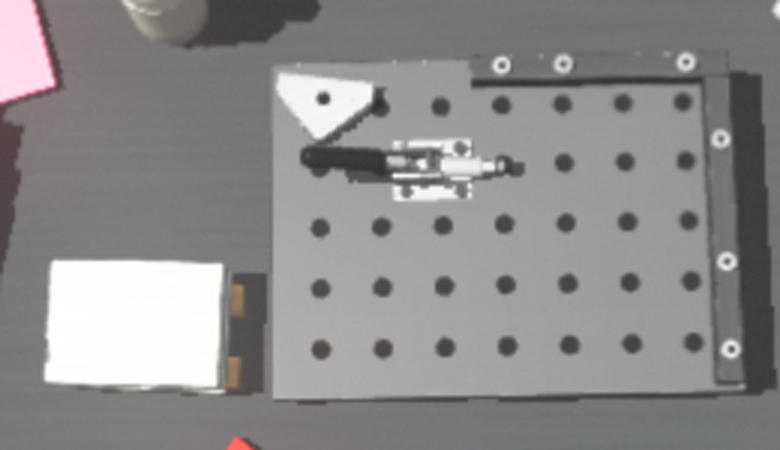

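The crop shows the silver blank (crop 137,325), the plate with fence and stop in its upper-right corner, and the clamp tip at crop (520,167). I'll refine the plate pose from the holes and edges.

Run:
```python
from fit import *
T=arm.grab_frame('top');S=arm.grab_frame('scene')
g=cv2.cvtColor(T['pixels'],cv2.COLOR_RGB2GRAY)
hc=[(x/3+180-.33,y/3+140-.33) for x,y in [(321,349),(383,349),(445,347),(507,346),(569,345),(631,343),(693,343),(321,288),(382,288),(444,286),(505,285),(567,284),(629,282),(691,281),(320,228),(381,227),(443,226),(504,224),(566,222),(627,221),(689,219),(564,163),(625,162),(685,161),(562,103),(623,103),(683,102)]]
P=[];I=[]
for n,(x,y) in enumerate(hc):
    x0,y0=int(round(x)),int(round(y));w=255-g[y0-5:y0+6,x0-5:x0+6].astype(float);w=np.clip(w-np.median(w)-10,0,None)
    yy,xx=np.mgrid[-5:6,-5:6];P.append(at(T,(x0+(w*xx).sum()/w.sum(),y0+(w*yy).sum()/w.sum()),.042)[:2])
P=np.array(P)
r=[0]*7+[1]*7+[2]*7+[3]*3+[4]*3;c=list(range(7))*3+[4,5,6]*2
A=np.array([[a,-b,1,0] for a,b in zip(r,[-k for k in c])]);
# plate: x along r, y along -c ; world = s*R*(r,-c)+t
M=[];b=[]
for (a,d),q in zip(zip(r,c),P):
    u,v=a,-d
    M+= [[u,-v,1,0],[v,u,0,1]];b+=list(q)
s,_,_,_=np.linalg.lstsq(np.array(M,float),np.array(b),rcond=None)
rs=(np.array(M)@s-b);print('holes yaw',np.arctan2(s[1],s[0]),'pitch',np.hypot(s[0],s[1]),'rms mm',rs.std()*1e3)
ctr=np.array([s[0]*2-s[1]*-3+s[2],s[1]*2+s[0]*-3+s[3]]);print('grid centre',ctr)
# edges of plate in world from top picture
def edge(p,A,B,z,n=60,h=.02,sgn=1):
    A=np.array(A);B=np.array(B);d=(B-A)/np.linalg.norm(B-A);nn=np.array([-d[1],d[0]])
    gg=cv2.cvtColor(p['pixels'],cv2.COLOR_RGB2GRAY).astype(np.float32);out=[]
    for t in np.linspace(.08,.92,n):
        o=np.linspace(-h,h,81);X=[A+t*(B-A)+k*nn for k in o]
        uv=np.array([proj(p,[x[0],x[1],z]) for x in X],np.float32)
        v=cv2.remap(gg,uv[:,:1],uv[:,1:],cv2.INTER_LINEAR)[:,0];dv=np.gradient(cv2.GaussianBlur(v[:,None],(1,9),0)[:,0])*sgn
        i=dv.argmax();out.append(o[i])
    k=np.polyfit(np.linspace(.08,.92,n),out,1);r=np.abs(np.polyval(k,np.linspace(.08,.92,n))-out)
    ok=r<np.median(r)*2.5+1e-4;k=np.polyfit(np.linspace(.08,.92,n)[ok],np.array(out)[ok],1)
    return k[1]+k[0]*.5, k[0]/np.linalg.norm(B-A), np.median(r)
y=np.arctan2(s[1],s[0])
# blank top edges, both cameras
for p,nm in((T,'top'),(S,'scene')):
    c0=np.array([.4923,.2468]);C=corners(c0,0.0,.056)[:,:2]
    for i in range(4): print(nm,'edge',i,np.round(edge(p,C[i],C[(i+1)%4],.056,sgn=1,h=.015),4))
Rm=np.array([[np.cos(y),-np.sin(y)],[np.sin(y),np.cos(y)]])
for nm,X,Y in(('front',[-.14,-.19],[-.14,.19]),('left',[-.14,.19],[0.1,.19])):
    for sg in(1,-1): print(nm,sg,np.round(edge(T,ctr+Rm@X,ctr+Rm@Y,.042,sgn=sg),4))
```

```text
holes yaw 0.002420132093169863 pitch 0.04998846473436775 rms mm 0.10393002684827288
grid centre [ 0.57054287 -0.05207452]
top edge 0 [ 0.0014 -0.043   0.0006]
top edge 1 [-0.001  -0.0227  0.0004]
top edge 2 [-0.0014 -0.0208  0.0008]
top edge 3 [ 0.0004 -0.0313  0.0006]
scene edge 0 [ 0.0057 -0.0397  0.0002]
scene edge 1 [-0.0039 -0.0442  0.0002]
scene edge 2 [-0.0098 -0.0408  0.0004]
scene edge 3 [-0.     -0.0226  0.0002]
front 1 [ 0.0043 -0.007   0.0005]
front -1 [-0.0004 -0.0018  0.0004]
left 1 [ 0.0032 -0.0276  0.0117]
left -1 [-0.0012 -0.0034  0.0006]
```

Top camera result: plate at (0.5705, -0.052), yaw 0.0024. The blank is at about (0.493, 0.248), yaw -0.03, 40 mm clear of the plate edge, which fits the description. I'll push with both fingertips, partly opened and lined up along the blank's end. First move: to above a point left of the blank.

Emit:
carry_out(
  commands=[
    [0,-1,0,0],
    [0,-2,0,0],
    [0,-3,0,-1.5],
    [0,-4,0,-3],
    [0.8,-4.9,0,-4.5],
    [1.8,-4.9,0,-6],
    [2.8,-4.9,0,-7.5],
    [3.8,-4.9,0,-9],
    [3.82,-4.9,0,-10.55],
    [3.82,-4.9,0,-10.55],
  ],
  claw=0.43,
  force=20,
)

```text
t: 3.6
eef_pos: [0.4934, 0.3583, 0.2261]
ee_rot: [3.141, -0.001, -1.569]
force: [0.2, -0.4, -0.9]
width: 0.0502
gripper_force: 0.0
```

Emit:
carry_out(
  commands=[
    [0,0,-0.6,0],
    [0,0,-1.2,0],
    [0,0,-1.8,0],
    [0,0,-2.4,0],
    [0,0,-2.9,0],
    [0,0,-3.2,0],
    [0,0,-3.4,0],
    [0,0,-3.54,0],
    [0,0,-3.54,0],
    [0,0,-3.54,0],
  ],
)

```text
t: 4.85
eef_pos: [0.4933, 0.359, 0.0502]
ee_rot: [-3.141, 0.001, -1.568]
force: [-0.1, -0.6, -0.4]
width: 0.0499
gripper_force: 0.0
```

Run:
```python
from h import *
print(arm.get_state()['eef_pos'])
S=arm.grab_frame('scene')
save(S,'s1.png',cv2.resize(S['pixels'][120:340,280:500],None,fx=2.7,fy=2.7,interpolation=cv2.INTER_CUBIC))
```

```text
[0.49328698 0.35900866 0.05022115]
```

View pics/s1.png

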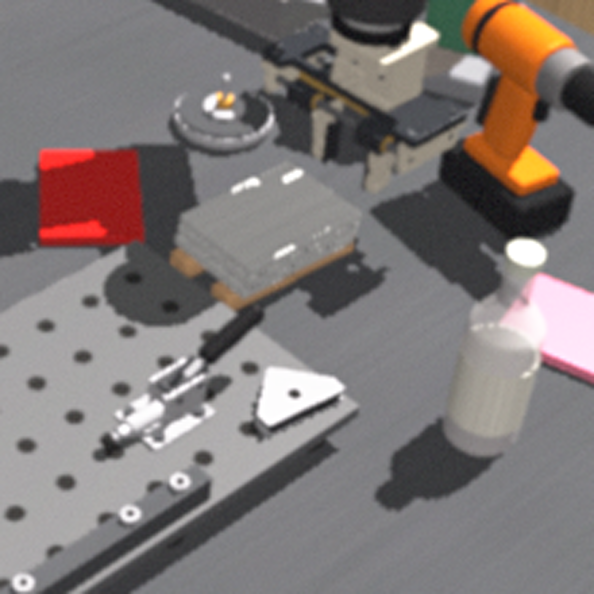

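The crop shows the two fingers (crop 325,135 and 380,165) low behind the stack's end, with the three blanks on their battens clear. I'll start pushing gently.

Emit:
carry_out(
  commands=[
    [0,-0.15,-0.03,0],
    [0,-0.3,-0.03,0],
    [0,-0.4,-0.03,0],
    [0,-0.5,-0.03,0],
    [0,-0.6,-0.03,0],
    [0,-0.7,-0.03,0],
    [0,-0.8,-0.03,0],
    [0,-0.9,-0.03,0],
    [0,-1.0,-0.03,0],
    [0,-1.1,-0.03,0],
  ],
)

```text
t: 6.15
eef_pos: [0.4931, 0.3035, 0.0482]
ee_rot: [-3.141, 0.0, -1.569]
force: [-0.2, 2.5, 0.2]
width: 0.0498
gripper_force: 1.2
```

```bash
cat > loc.py <<'E'
from fit import *
import sys
C=np.array([.5705,-.0521]);Y=.0024
def toplate(P): c,s=np.cos(Y),np.sin(Y);return (np.atleast_2d(P)-C)@np.array([[c,-s],[s,c]])
T=arm.grab_frame('top')
for r in arm.regions_of(T,'blank_top_centre')[:5]:
    m=r['pixels'];c=T['pixels'][m].mean(0)
    if c.max()-c.min()<15:
        P,q=topface(T,m,float(sys.argv[1]));print('mask',np.round(r['uv']),np.round(r['conf'],2),m.sum(),'world',np.round(q[0],4),'plate',np.round(toplate(q[0]),4),np.round(q[1],4),round(q[2],2))
s=arm.get_state();print(s['t'],np.round(s['eef_pos'],4),np.round(s['force'],1))
if len(sys.argv)>2: save(T,sys.argv[2],cv2.resize(T['pixels'][140:290,180:440],None,fx=3,fy=3,interpolation=cv2.INTER_CUBIC))
E
python3 loc.py .056 t1.png
```

```text
mask [239. 243.] 0.75 2214 world [0.4964 0.2177] plate [[-0.0734  0.27  ]] [0.135  0.0999] 89.19
mask [234. 130.] 0.18 1035 world [0.7849 0.2351] plate [[0.2151 0.2867]] [0.1271 0.0684] 26.46
6.25 [0.4929 0.3029 0.0481] [ 0.3 -0.3  0. ]
```

View pics/t1.png

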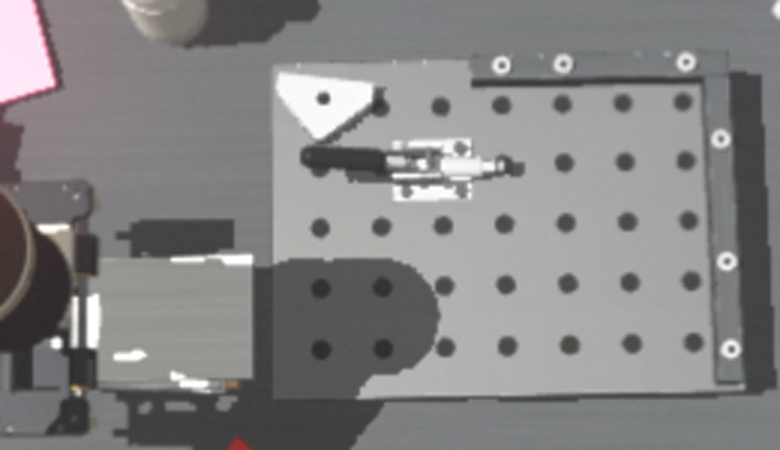

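The blank moved straight with the fingers (its leading edge is now at crop x=252) at about 2.5 N. I'll keep going.

Emit:
carry_out(
  commands=[
    [0,-0.1,0,0],
    [0,-0.24,0,0],
    [0,-0.38,0,0],
    [0,-0.52,0,0],
    [0,-0.66,0,0],
    [0,-0.8,0,0],
    [0,-0.94,0,0],
    [0,-1.08,0,0],
    [0,-1.22,0,0],
    [0,-1.36,0,0],
  ],
)

```text
t: 7.5
eef_pos: [0.4933, 0.2356, 0.0483]
ee_rot: [-3.141, 0.001, -1.568]
force: [0.3, 4.6, 3.2]
width: 0.0497
gripper_force: 1.8
```

Emit:
carry_out(
  commands=[
    [0,-0.14,0,0],
    [0,-0.28,0,0],
    [0,-0.42,0,0],
    [0,-0.56,0,0],
    [0,-0.7,0,0],
    [0,-0.84,0,0],
    [0,-0.98,0,0],
    [0,-1.12,0,0],
    [0,-1.26,0,0],
    [0,-1.4,0,0],
  ],
)

```text
t: 8.75
eef_pos: [0.4929, 0.1651, 0.048]
ee_rot: [3.141, -0.0, -1.569]
force: [0.3, 1.5, -1.2]
width: 0.0501
gripper_force: 0.7
```

```bash
python3 loc.py .055 t2.png
```

```text
mask [295. 244.] 0.78 2231 world [0.4951 0.0767] plate [[-0.0751  0.129 ]] [0.1051 0.1294] 0.28
8.85 [0.4927 0.1647 0.048 ] [ 0.4  0.5 -0.1]
```

View pics/t2.png

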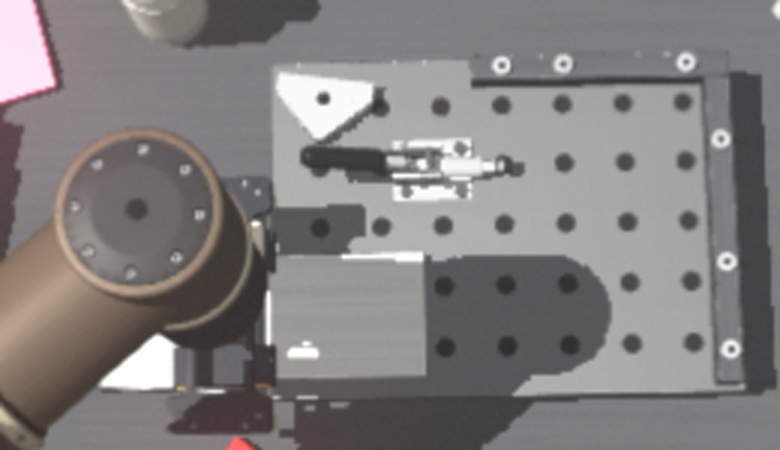

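The blank is half onto the plate and straight (crop x 272–425). To stay well clear of the clamp, I'll back off, shift the gripper 15 mm toward the robot and continue.

Emit:
carry_out(
  commands=[
    [0,0.12,0,0],
    [-0.15,0.12,0,0],
    [-0.3,0.12,0,0],
    [-0.3,0,0,0],
    [-0.3,-0.14,0,0],
    [-0.3,-0.28,0,0],
    [-0.3,-0.44,0,0],
    [-0.3,-0.6,0,0],
    [-0.3,-0.76,0,0],
    [-0.3,-0.92,0,0],
  ],
)

```text
t: 10.1
eef_pos: [0.4781, 0.1192, 0.0481]
ee_rot: [-3.141, 0.0, -1.569]
force: [0.3, 3.1, 0.5]
width: 0.0498
gripper_force: 1.2
```

Emit:
carry_out(
  commands=[
    [0,-0.16,0,0],
    [0,-0.32,0,0],
    [0,-0.48,0,0],
    [0,-0.64,0,0],
    [0,-0.8,0,0],
    [0,-0.96,0,0],
    [0,-1.12,0,0],
    [0,-1.28,0,0],
    [0,-1.44,0,0],
    [0,-1.6,0,0],
  ],
)

```text
t: 11.35
eef_pos: [0.478, 0.0392, 0.0481]
ee_rot: [-3.142, 0.0, -1.569]
force: [0.5, 2.8, 2.0]
width: 0.0497
gripper_force: 1.5
```

```bash
python3 loc.py .054 t3.png
```

```text
mask [350. 244.] 0.95 1860 world [ 0.4967 -0.0532] plate [[-0.0738 -0.0009]] [0.1022 0.1216] 0.64
11.45 [0.4774 0.0385 0.0479] [0.  1.1 0.5]
```

View pics/t3.png

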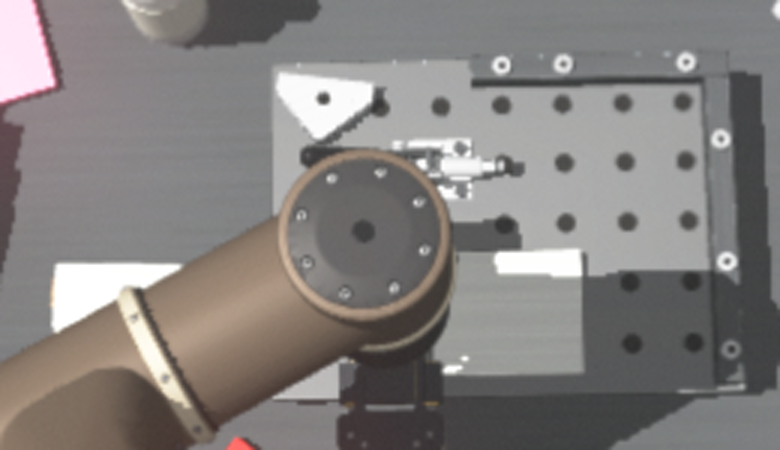

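The blank is on the plate, straight, and heading for the stop. Next it goes most of the way, then creeps onto the stop.

Emit:
carry_out(
  commands=[
    [0,-0.18,0,0],
    [0,-0.38,0,0],
    [0,-0.58,0,0],
    [0,-0.78,0,0],
    [0,-0.98,0,0],
    [0,-1.18,0,0],
    [0,-1.38,0,0],
    [0,-1.58,0,0],
    [0,-1.76,0,0],
    [0,-1.9,0,0],
  ],
)

```text
t: 12.7
eef_pos: [0.478, -0.0559, 0.0481]
ee_rot: [3.142, 0.0, -1.569]
force: [0.1, 1.4, -0.6]
width: 0.0498
gripper_force: 0.9
```

Emit:
carry_out(
  commands=[
    [0,-0.04,0,0],
    [0,-0.08,0,0],
    [0,-0.11,0,0],
    [0,-0.14,0,0],
    [0,-0.17,0,0],
    [0,-0.2,0,0],
    [0,-0.22,0,0],
    [0,-0.24,0,0],
    [0,-0.26,0,0],
    [0,-0.26,0,0],
  ],
)

```text
t: 13.95
eef_pos: [0.478, -0.0659, 0.0481]
ee_rot: [-3.141, 0.003, -1.569]
force: [-5.3, 21.3, 3.3]
width: 0.0498
gripper_force: 11.3
```

```bash
python3 loc.py .054
```

```text
mask [401. 246.] 0.82 1311 world [ 0.4959 -0.1638] plate [[-0.0749 -0.1115]] [0.1005 0.0996] 87.67
14.05 [ 0.478  -0.0659  0.0481] [-5.  20.9  4.6]
```

The stop has been reached with 21 N. Next: retreat, rise, swing to the robot side of the blank and turn 90°.

Emit:
carry_out(
  commands=[
    [0,0.2,0,0],
    [0,0.5,0,0],
    [0,0.5,1,0],
    [0,0.5,2,0],
    [-0.5,0,2,1.7],
    [-1,-0.6,2,3.4],
    [-1.35,-1.2,2,5.1],
    [-1.35,-1.75,2,6.8],
    [-1.35,-1.75,2,8.5],
    [-1.35,-1.75,2,10],
  ],
)

```text
t: 15.3
eef_pos: [0.4102, -0.1561, 0.148]
ee_rot: [3.141, 0.0, -0.517]
force: [-0.3, -0.3, 0.3]
width: 0.0504
gripper_force: 0.0
```

Emit:
carry_out(
  commands=[
    [0,0,0,1.7],
    [0,0,0,3.4],
    [0,0,0,5],
    [0,0,0,5],
    [0,0,0,5],
    [0,0,0,5],
    [0,0,0,5],
    [0,0,0,5],
    [0,0,0,5],
    [0,0,0,5],
  ],
)

```text
t: 16.55
eef_pos: [0.4105, -0.1559, 0.1481]
ee_rot: [-3.142, -0.0, 0.002]
force: [0.2, -0.7, 0.1]
width: 0.0497
gripper_force: 0.0
```

```bash
python3 loc.py .054 t4.png
```

```text
mask [376. 224.] 0.78 215 world [ 0.5379 -0.1337] plate [[-0.0328 -0.0815]] [0.1111 0.0147] 88.99
16.65 [ 0.4105 -0.1559  0.1481] [ 1.  -0.6  0.3]
```

View pics/t4.png

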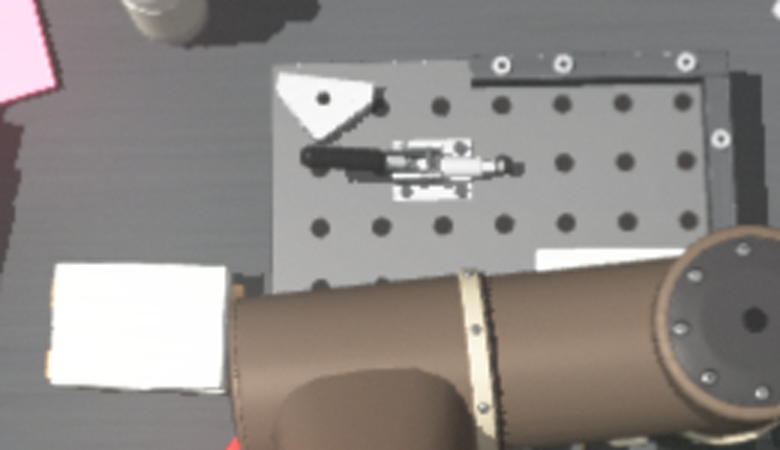

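The blank's left end is at crop x≈536, clear of the clamp tip at x≈523. The mid blank is unmoved on the stack. I'll descend and push toward the fence.

Emit:
carry_out(
  commands=[
    [0,0,-0.5,0],
    [0,0,-1.0,0],
    [0,0,-1.4,0],
    [0,0,-1.7,0],
    [0,0,-1.9,0],
    [0,0,-2,0],
    [0,0,-2,0],
    [0.1,0,-2,0],
    [0.25,0,-2,0],
    [0.4,0,-2,0],
  ],
)

```text
t: 17.9
eef_pos: [0.4315, -0.1558, 0.0484]
ee_rot: [-3.142, -0.001, 0.002]
force: [1.0, 0.3, 0.1]
width: 0.0502
gripper_force: 0.0
```

Emit:
carry_out(
  commands=[
    [0.1,0,0,0],
    [0.2,0,0,0],
    [0.3,0,0,0],
    [0.42,0,0,0],
    [0.54,0,0,0],
    [0.66,0,0,0],
    [0.78,0,0,0],
    [0.9,0,0,0],
    [1.02,0,0,0],
    [1.14,0,0,0],
  ],
)

```text
t: 19.15
eef_pos: [0.4879, -0.1559, 0.048]
ee_rot: [3.142, 0.0, 0.002]
force: [-0.7, -0.0, -1.6]
width: 0.0499
gripper_force: 0.7
```

```bash
python3 loc.py .054 t5.png
```

```text
19.25 [ 0.4886 -0.1559  0.0482] [-0.2 -0.9 -0. ]
```

View pics/t5.png

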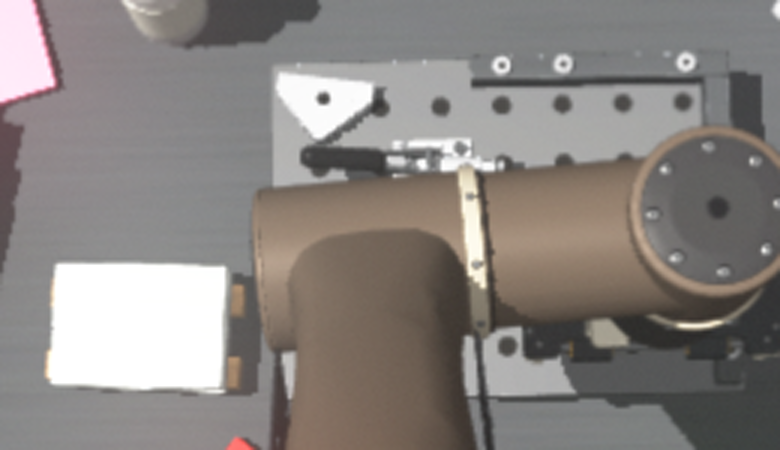

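The wrist parallax puts the forearm about 0.35 m up, far above the clamp. The push is light and square, so I'll continue.

Emit:
carry_out(
  commands=[
    [0.12,0,0,0],
    [0.28,0,0,0],
    [0.45,0,0,0],
    [0.62,0,0,0],
    [0.79,0,0,0],
    [0.96,0,0,0],
    [1.13,0,0,0],
    [1.28,0,0,0],
    [1.42,0,0,0],
    [1.54,0,0,0],
  ],
)

```text
t: 20.5
eef_pos: [0.5649, -0.1558, 0.0481]
ee_rot: [3.142, -0.0, 0.002]
force: [-3.5, -0.2, 3.2]
width: 0.05
gripper_force: 2.0
```

Emit:
carry_out(
  commands=[
    [0.04,0,0,0],
    [0.08,0,0,0],
    [0.11,0,0,0],
    [0.14,0,0,0],
    [0.17,0,0,0],
    [0.2,0,0,0],
    [0.22,0,0,0],
    [0.24,0,0,0],
    [0.26,0,0,0],
    [0.26,0,0,0],
  ],
)

```text
t: 21.75
eef_pos: [0.5765, -0.1558, 0.048]
ee_rot: [-3.142, 0.002, 0.002]
force: [-6.7, 1.2, 3.8]
width: 0.0498
gripper_force: 3.0
```

Emit:
carry_out(
  commands=[
    [0.01,0,0,0],
    [0.02,0,0,0],
    [0.03,0,0,0],
    [0.04,0,0,0],
    [0.04,0,0,0],
    [0.04,0,0,0],
    [0.04,0,0,0],
    [0.04,0,0,0],
    [0.04,0,0,0],
    [0.04,0,0,0],
  ],
)

```text
t: 23.0
eef_pos: [0.5766, -0.1559, 0.0479]
ee_rot: [-3.141, 0.005, 0.002]
force: [-10.1, 1.1, 8.5]
width: 0.0499
gripper_force: 5.6
```

Motion has stopped at 0.5766 with the force rising, so the blank is on the fence. I'll retreat and check.

Emit:
carry_out(
  commands=[
    [-0.2,0,0,0],
    [-0.6,0,0,0],
    [-1.2,0,0,0],
    [-2,0,0.4,0],
    [-2.8,0,1.4,0],
    [-3.2,0,2.4,0],
    [-3.2,-1,2.6,0],
    [-3.2,-2,2.6,0],
    [-3.2,-3,2.6,0],
    [-3.2,-3,2.6,0],
  ],
)

```text
t: 24.25
eef_pos: [0.4199, -0.3086, 0.178]
ee_rot: [3.141, -0.002, -0.001]
force: [-0.9, 0.7, -0.4]
width: 0.0497
gripper_force: 0.0
```

```bash
cat >> loc.py <<'E'
S=arm.grab_frame('scene')
a=cv2.resize(T['pixels'][140:270,290:440],(450,390),interpolation=cv2.INTER_CUBIC);b=cv2.resize(S['pixels'][240:370,210:345],(405,390),interpolation=cv2.INTER_CUBIC)
c=np.hstack([a,b])[:, :800]
for r in [(p,k) for p in (T,S) for k in ('blank_top_centre','home')]:
    for m in arm.mark_of(*r)[:4]:
        z=.048; print(r[1],np.round(m['uv'],1),round(m['conf'],2),np.round(toplate(at(r[0],m['uv'],z)[:2]),4))
hc=[[.115-.1,-.165],[.115,-.165],[.115,-.025],[.015,-.025]]
cc,ss=np.cos(Y),np.sin(Y)
for x in hc: print('exp corner px top',np.round(proj(T,[C[0]+cc*x[0]-ss*x[1],C[1]+ss*x[0]+cc*x[1],.054]),1))
save(T,'fin.png',c)
E
python3 loc.py .054
```

```text
mask [383. 174.] 0.93 714 world [ 0.6639 -0.1372] plate [[ 0.0932 -0.0853]] [0.0767 0.1515] 19.47
24.35 [ 0.4196 -0.3062  0.1779] [ 1.3  0.5 -0.7]
blank_top_centre [385.7 182.5] 0.89 [[ 0.0765 -0.0949]]
blank_top_centre [174.8 150. ] 0.71 [[0.1744 0.4315]]
blank_top_centre [416.1 338.4] 0.65 [[-0.3023 -0.154 ]]
blank_top_centre [253.2 323.9] 0.57 [[-0.2615  0.2305]]
home [496.6 212.1] 0.16 [[-0.0027 -0.3652]]
blank_top_centre [290.8 312.9] 0.95 [[ 0.0691 -0.0945]]
blank_top_centre [176.5 245.7] 0.91 [[-0.2563 -0.1748]]
blank_top_centre [314.3 190.3] 0.9 [[-0.2139  0.2059]]
blank_top_centre [496.4 245.8] 0.74 [[0.219  0.4026]]
home [381.9 206.1] 0.33 [[-0.0572  0.2958]]
exp corner px top [415.7 205.9]
exp corner px top [413.7 166.2]
exp corner px top [356.8 167.2]
exp corner px top [358. 207.]
```

View pics/fin.png

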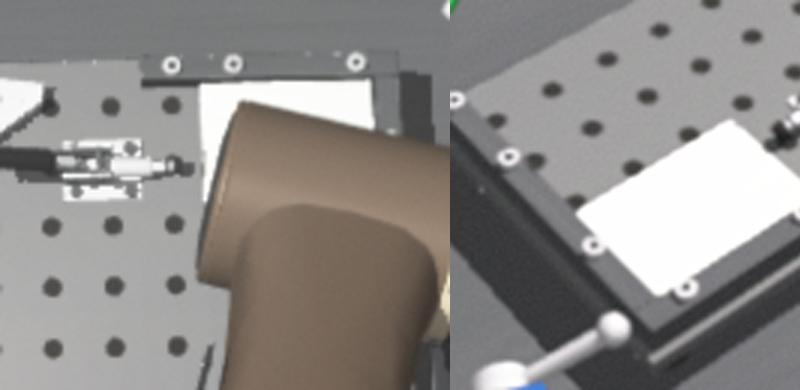

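It looks seated in both views. I'll move the arm clear to measure precisely.

Emit:
carry_out(
  commands=[
    [0,0,1,0],
    [0,1,2,0],
    [0,2.2,2.2,0],
    [0,3.4,2.2,0],
    [0,4.6,2.2,0],
    [0,5.8,2.2,0],
    [0,7,2.2,0],
    [0,8.2,2.2,0],
    [0,9.4,2.2,0],
    [0,10.4,2.2,0],
  ],
)

```text
t: 25.85
eef_pos: [0.4185, 0.217, 0.2885]
ee_rot: [-3.141, -0.001, 0.005]
force: [0.8, -0.7, -0.1]
width: 0.0499
gripper_force: 0.0
```

```bash
python3 loc.py .054 | grep -v home
python3 - <<'E'
from fit import *
C=np.array([.5705,-.0521]);Y=.0024;cc,ss=np.cos(Y),np.sin(Y);T=arm.grab_frame('top');g=cv2.cvtColor(T['pixels'],cv2.COLOR_RGB2GRAY).astype(np.float32)
def W(x,y): return [C[0]+cc*x-ss*y,C[1]+ss*x+cc*y,.054]
o=np.linspace(-.012,.012,97)
for nm,pts,d in (('far',[(.115,y) for y in np.linspace(-.155,-.035,9)],(1,0)),('near',[(.015,y) for y in np.linspace(-.155,-.035,9)],(-1,0)),('left',[(x,-.025) for x in np.linspace(.025,.105,7)],(0,1)),('right',[(x,-.165) for x in np.linspace(.025,.105,7)],(0,-1))):
    r=[]
    for q in pts:
        uv=np.array([proj(T,W(q[0]+k*d[0],q[1]+k*d[1])) for k in o],np.float32)
        v=cv2.GaussianBlur(cv2.remap(g,uv[:,:1],uv[:,1:],cv2.INTER_LINEAR),(1,9),0)[:,0];r.append(o[np.gradient(v).argmin()]*1e3)
    print(nm,'outward mm',np.round(r,1))
E
```

```text
mask [385. 187.] 0.62 2277 world [ 0.6335 -0.1453] plate [[ 0.0628 -0.0933]] [0.1386 0.103 ] 89.06
25.95 [0.4189 0.2185 0.2877] [ 0.1 -1.2  0. ]
blank_top_centre [418.4 337.6] 0.62 [[-0.3006 -0.1595]]
blank_top_centre [384.1 187.6] 0.58 [[ 0.0637 -0.0905]]
blank_top_centre [257.2 320.9] 0.56 [[-0.2545  0.2209]]
blank_top_centre [174.9 149.1] 0.56 [[0.1768 0.4314]]
blank_top_centre [292.7 311.1] 0.77 [[ 0.0678 -0.0885]]
blank_top_centre [495.1 246.1] 0.75 [[0.2176 0.3993]]
blank_top_centre [179.2 247.5] 0.65 [[-0.247  -0.1729]]
blank_top_centre [314.4 189.7] 0.55 [[-0.2157  0.2077]]
exp corner px top [415.7 205.9]
exp corner px top [413.7 166.2]
exp corner px top [356.8 167.2]
exp corner px top [358. 207.]
far outward mm [-0.5  0.   0.   0.   0.5  0.3  1.  -1.2 -1.2]
near outward mm [ 0.5  1.   0.5  0.3  0.   0.  -0.5 -1.  -1. ]
left outward mm [ 1.   0.5 -2.   2.3  2.   1.5  1.2]
right outward mm [ 0.  -1.7 -1.2 -0.5  0.  -1.5 -1. ]
```

The position is right: x within 0.5 mm, y about +1 mm. The yaw reads about -0.015 rad, with the right end slightly back. I'll nudge the right end firmly home with closed fingers.

Emit:
carry_out(
  commands=[
    [0,-1.1,0,0],
    [0,-2.2,0,0],
    [0,-3.3,0,0],
    [0,-4.4,0,0],
    [0,-5.5,0,0],
    [0,-6.6,0,0],
    [0.5,-7.6,0,0],
    [1.4,-7.9,-0.5,0],
    [2.2,-7.9,-1.3,0],
    [2.4,-7.9,-2.2,0],
  ],
  claw=1.0,
)

```text
t: 27.5
eef_pos: [0.541, -0.1824, 0.1768]
ee_rot: [3.141, -0.001, -0.0]
force: [-0.6, -0.5, -1.3]
width: 0.0
gripper_force: 0.0
```

Emit:
carry_out(
  commands=[
    [0,0,-0.9,0],
    [0,0,-1.7,0],
    [0,0,-2.2,0],
    [0,0,-2.5,0],
    [0,0,-2.6,0],
    [0,0,-2.6,0],
    [0.2,0,-2.6,0],
    [0.4,0,-2.6,0],
    [0.55,0,-2.6,0],
    [0.65,0,-2.6,0],
  ],
)

```text
t: 28.75
eef_pos: [0.5726, -0.1808, 0.048]
ee_rot: [3.142, -0.0, 0.002]
force: [-0.2, 0.1, 0.6]
width: 0.0002
gripper_force: 0.0
```

Emit:
carry_out(
  commands=[
    [0.03,0,0,0],
    [0.06,0,0,0],
    [0.09,0,0,0],
    [0.12,0,0,0],
    [0.15,0,0,0],
    [0.18,0,0,0],
    [0.2,0,0,0],
    [0.2,0,0,0],
    [0.2,0,0,0],
    [0.2,0,0,0],
  ],
)

```text
t: 30.0
eef_pos: [0.5767, -0.1809, 0.0475]
ee_rot: [-3.141, 0.009, 0.001]
force: [-14.7, 2.0, 11.7]
width: 0.0007
gripper_force: 7.4
```

Emit:
carry_out(
  commands=[
    [-0.3,0,0,0],
    [-0.8,0,0,0],
    [-1.4,0,0.6,0],
    [-2.2,0,1.8,0],
    [-3,0,3,0],
    [-3.2,0.8,4.2,0],
    [-3.2,2,4.8,0],
    [-3.2,3.2,4.8,0],
    [-3.2,4.4,4.8,0],
    [-3.2,5.6,4.8,0],
  ],
)

```text
t: 31.25
eef_pos: [0.4217, 0.0862, 0.2889]
ee_rot: [-3.139, -0.003, 0.002]
force: [1.1, 1.0, 0.4]
width: 0.0007
gripper_force: 0.0
```

Emit:
carry_out(
  commands=[
    [0,0.8,0,0],
    [0,1.6,0,0],
    [0,2.4,0,0],
    [0,2.4,0,0],
    [0,2.4,0,0],
    [0,2.4,0,0],
    [0,2.4,0,0],
    [0,2.4,0,0],
    [0,2.4,0,0],
    [0,2.4,0,0],
  ],
)

```text
t: 32.5
eef_pos: [0.422, 0.2041, 0.2879]
ee_rot: [-3.142, -0.0, 0.002]
force: [-0.5, -0.2, -0.1]
width: 0.0004
gripper_force: 0.0
```

Run:
```python
from fit import *
C=np.array([.5705,-.0521]);Y=.0024;cc,ss=np.cos(Y),np.sin(Y)
H=np.array([[.015,-.165],[.115,-.165],[.115,-.025],[.015,-.025]])
def render_fit(p):
    g=cv2.cvtColor(p['pixels'],cv2.COLOR_RGB2GRAY).astype(np.float32)
    print('levels',[int(g[tuple(np.round(proj(p,[C[0]+x,C[1]+y,.054])).astype(int)[::-1])]) for x,y in((.065,-.095),(.03,-.04),(.1,-.15),(-.01,-.1),(.065,-.005))])
    bx=None
    def W(v):
        a=H-[.065,-.095];c,s=np.cos(v[2]),np.sin(v[2]);a=a@np.array([[c,s],[-s,c]])+[.065+v[0],-.095+v[1]]
        return np.c_[C[0]+cc*a[:,0]-ss*a[:,1],C[1]+ss*a[:,0]+cc*a[:,1],np.full(4,.054)]
    r=[]
    out=[]
    W0=W([0,0,0])
    for i,nm in((3,'near'),(2,'left')):
        A,B=W0[i],W0[(i+1)%4]
        if nm=='left': A,B=W0[2],W0[3]
        d=(B-A)[:2];L=np.hypot(*d);d/=L;n=np.array([d[1],-d[0]])
        cen=W0.mean(0)[:2]
        if n@(A[:2]-cen)<0:n=-n
        ts=np.linspace(.1,.9,60);o=np.linspace(-.012,.012,97);e=[]
        for t in ts:
            q=A+t*(B-A);uv=np.array([proj(p,[q[0]+k*n[0],q[1]+k*n[1],.054]) for k in o],np.float32)
            v=cv2.remap(g,uv[:,:1],uv[:,1:],cv2.INTER_LINEAR)[:,0];hi,lo=v[:15].mean(),v[-15:].mean();j=np.argmax(v<(hi+lo)/2);e.append(o[j])
        k=np.polyfit((ts-.5)*L,e,1);print(nm,'offset mm',round(k[1]*1e3,2),'slope',round(k[0],4),'along',np.round(d,2),'rms',round(np.std(np.polyval(k,(ts-.5)*L)-e)*1e3,2))
for n in('top','scene'): print(n);render_fit(arm.grab_frame(n))
T=arm.grab_frame('top')
m=bright(T,(180,215,262,285),170);P,q=topface(T,m,.044);print('mid',np.round(q[0],4),np.round(q[1],4),q[2])
```

```text
top
levels [253, 253, 253, 156, 167]
near offset mm 0.28 slope 0.0017 along [ 0. -1.] rms 0.47
left offset mm 1.77 slope -0.0266 along [-1. -0.] rms 0.6
scene
levels [254, 254, 254, 161, 94]
near offset mm -0.29 slope -0.0015 along [ 0. -1.] rms 0.23
left offset mm 7.02 slope -0.0064 along [-1. -0.] rms 0.37
mid [0.5227 0.2215] [0.0942 0.0371] 88.92092895507812
```

The near edge is now square (slope below 0.002). The left-end offset matches where it sat flush against the stop, so I'm handing in.

```bash
python3 -c "
from station import arm;print(arm.job_done())"
```

```text
the job is handed in; nothing more can be done
None
```

I slid the top blank off the stack and pushed it into the corner, pressed against the back fence and the side stop. It measured square to within about 0.002 rad, with x within 0.3 mm of home and y about 1.8 mm off, inside the tolerances. I handed the job in at about 33 s. The arm stayed clear of the clamp as far as the pictures showed, but my last numeric check on the middle blank failed, so the lower blanks staying put rests on the pictures. The hand-in returned no verdict.

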